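# Square up the port spacer plates and pin them

## Robot

A 6-joint arm with a two-finger parallel gripper is mounted at the origin on the work surface. World frame = base frame: x ahead of the robot, y to its left, z up, the work surface at z = 0. Lengths are in m, angles in rad, forces in N, time in s.
With the tool pointing down it reaches from about 0.3 to 0.875 m from the base axis. Payload 4.2 kg.
Tool frame: the origin (TCP) lies on the centre line of the jaws, within the pads' length; the fingertips stand 17 mm ahead of it and the grasp point (between the pads) lies 2 mm behind it; z points along the fingers, y is the direction in which the jaws open and shut (so a half turn about z gives the same grasp; the last joint's range is limited). The gripper opens to 85 mm and grips with 20 to 120 N. Pads are 22 mm wide; open, the fingers measure 114 mm over their backs; the gripper's body (76 mm by 85 mm) begins 54 mm behind the grasp point. The pads swing forward as they close: fully open they stand 13 mm farther back than shut.
Start: joints at [-0.02, 0.32, 1.565, -0, 1.257, -0.02], TCP at [0.575, 0, 0.248] pointing down, gripper open.
Joint ranges: [-3.11, 3.11], [-0.84, 2.01], [0.21, 2.61], [-1.34, 4.49], [0.05, 2.63], [-2.56, 2.56]. Speed limits (rad/s): [2.57, 2.57, 3.14, 3.14, 3.14, 3.14].

## Interface

Orientations are given as a rotation vector (axis times angle).
In Python, from rig import env, vision gives the robot as it stands.
- The arm moves only by the shell command python3 -m crank 'ROWS'. ROWS is JSON, a list of rows, each a list of 5 numbers: the shift along the tool's x, y, z in units of 40 mm (1.0 is 40 mm), then the turn about the tool's z in units of 10 degrees (1.0 is 10 degrees), then the closure in counts, from 0 (fully open) to 255 (shut). A call has 1 to 10 rows; each row shifts and turns the commanded pose from where the row before left it, along the tool's axes as they then stand; what a row does not reach is not made up. A row lasts 1/8 s, in which the tool goes at most 62.5 mm and 10.7 degrees, less where a joint would pass 70% of its speed; a pose out of reach is approached as far as the arm can. A call is refused whole if a number of a shift passes 1 or a number of a turn 1, either way. A call with a gripper value outside its range is refused whole. The fingers move at their own pace and stop on an object; the grip force is fixed at half the most. Time passes only in rows, so rows that do not move let the fingers close. It gives the time, the measured TCP pose, the force and the opening at its end, in the units of the state.
- env.observe(): the state, without advancing time (a new reading comes with each control period).
- vision.snapshot(name): name is "scene" or "side" or "wrist"; returns a dict with "color" (480x640x3 uint8, blue, green, red), "vfov" (degrees; the focal length in pixels is half the picture's height over the tangent of half this angle, whatever the lens; pixels are square), "cx", "cy" (the principal point, pixels), "k1" (the pictures are not rectified: a ray, as slopes to the right and down, at radius r is drawn at 1 + k1 r^2 times it, then the intrinsics apply), "world_to_cam" (4x4, takes a point from world to camera coordinates). Camera axes: x right, y up, looking along -z (the intrinsics and any distortion apply to the point x, -y, -z); pixel columns grow to the right and rows downward; lengths in m; the calibration is good to about 2 mm. A picture is of the moment at which its call begins. There is no depth.
- env.close_job(): hands the job in, once; it reports no verdict.
The state is a dict: "time": time; "joints": joint angles; "dq": joint speeds; "effort": joint torques, N m; "tcp_pos": TCP position; "tcp_rot": TCP orientation; "ft_force": force on the tool from outside, world axes, zero at the start; "wrist_torque": the same for the moment, N m; "width": opening from 0.0 (shut) to 1.0 (fully open).
Only numpy, scipy, OpenCV 4.12 (cv2) and the standard library are available. Lean on these libraries where they do the work, as an engineer would, in place of code of your own. Each camera call takes 0.05 s, during which the arm holds its last target.

## Task

Three loose round spacer plates for the sphere's port lie out of line in the blue-fenced nest: push them home into the corner of the two fences so that their holes line up over the nest's bore, then take the red-knobbed locating pin from its stand, pass it through all three plates into the bore until its collar rests on the top plate, and let go. Keep the plates stacked in their order and work gently: never press on any plate, with the fingers or through the pin, with more than about 15 N, and leave the other things on the bench where they are.

Things in the scene. Friction and masses are not known exactly. Their poses are not given: they have to be found in the camera images.
- tray: Grey steel base plate, 200 (x) x 180 (y) x 8 mm, fixed on the bench, origin at the centre of its underside. A dark nest block, 130 x 120 x 24 mm with a flat top, is bolted on it through slots, so its true place is only roughly known: its bore lies within 10 mm (x and y) of the tray's centre and it is turned within 0.04 rad of the tray. Find it by feel.
- nest_nominal (a point): Point 32 mm over the tray's centre, at the nest's top height; NOT its true place. Nest: 14 mm through bore; two blue fences 22 mm high (tops at 54 mm): in nest axes the far face is 35 mm from the bore at +x, the left face 35 mm from it at +y; -x and -y sides are open. A plate touching both has its hole over the bore; nothing else holds the plates.
- plate_low_hole (a point): Centre (half-way up) of the bare aluminium spacer plate, the lowest one of three loose plates stacked flat on the nest; its centre is 36 mm above the bench. Round, 70 mm diameter, 8 mm thick, about 0.1 kg, a 14 mm through hole at its centre, z up. At the start it lies 5 to 16 mm short of each fence, not in line with the others.
- plate_mid_hole (a point): Centre (half-way up) of the black spacer plate, the middle one of three loose plates stacked flat on the nest; its centre is 44 mm above the bench. Round, 70 mm diameter, 8 mm thick, about 0.1 kg, a 14 mm through hole at its centre, z up. At the start it lies 5 to 16 mm short of each fence, not in line with the others.
- plate_top_hole (a point): Centre (half-way up) of the brass-coloured spacer plate, the top one of three loose plates stacked flat on the nest; its centre is 52 mm above the bench. Round, 70 mm diameter, 8 mm thick, about 0.1 kg, a 14 mm through hole at its centre, z up. At the start it lies 5 to 16 mm short of each fence, not in line with the others.
- pin: Locating pin, upright, about 0.12 kg: steel shaft of 12 mm diameter and 44 mm long with a 1.5 mm chamfer at its blunt tip, then a collar of 28 mm diameter and 5 mm thick, then a red round knob of 22 mm diameter and 36 mm tall. Origin at the tip's end, z up along the pin to the knob. At the start it hangs by its collar in the white stand, upright.
- pin_tip (a point): The lower end of the pin's shaft (the pin's origin).
- pin_collar (a point): Underside of the pin's collar on the pin's axis, 44 mm above the tip. With the pin fully home it rests on the top plate, 56 mm above the bench.
- pin_grip (a point): Middle of the pin's red knob on the pin's axis, 69 mm above the tip, 20 mm above the collar's upper face; at the start 75 mm above the bench.
- stand: White pin stand, fixed, 60 x 60 x 50 mm, origin at the centre of its underside, with a 14 mm through hole at its centre in which the pin stands.
- photometer_mid (a point): Bystander: centre of a black upright photometer head, 52 mm diameter, 56 mm tall, loose.
- pen_cup_mid (a point): Bystander: centre of a white ceramic cup, 72 mm across, 85 mm tall, loose.
- mouse_mid (a point): Bystander: centre of a small black round-backed mouse, 66 mm across, 34 mm tall, loose.
There are look-alikes about, which are no part of the job. Of the things shaped like the part that bears plate_top_hole, the brass one is meant.

How it is judged:
By the outcome, as a careful person would: the job done as asked, in the order asked, and still so for the second after the job is handed in, with the robot touching nothing.
It also fails if it takes over 67 s, if anything falls off the work surface, if the arm or the gripper's body presses on something with over 40 N, if the wrist force passes 120 N, or if a joint passes its speed limit or range.

## Working session

There is one attempt and no reset: what is moved stays moved. The work goes in short steps, Python scripts to look and compute and a shell command to move; the robot and the scene stay as the last step left them, time stands still between calls to the robot, and variables do not carry over. Pictures are saved under pics/ and viewed, and the job is handed in when it is done.

```bash
ls; mkdir -p pics
python3 - <<'E'
from rig import env, vision
import cv2
s=env.observe(); print(s)
for n in ["scene","side","wrist"]:
    d=vision.snapshot(n); cv2.imwrite(f"pics/{n}0.png",d["color"]); print(n,d["vfov"],d["cx"],d["cy"],d["k1"]); print(d["world_to_cam"])
E
```

```text
pics
{'time': 0.0, 'joints': array([-2.00103520e-02,  3.20302769e-01,  1.56567099e+00,  1.47243661e-06,
        1.25739374e+00, -1.99953095e-02]), 'dq': array([-0.00137584, -0.000943  , -0.00148461, -0.00075606,  0.00042819,
        0.0015822 ]), 'effort': array([ 7.05825660e-04, -4.15526962e+01, -2.34157133e+01, -1.88356019e-06,
        8.09230405e-03,  1.54784908e-05]), 'tcp_pos': array([5.74558447e-01, 4.07333371e-06, 2.47479109e-01]), 'tcp_rot': array([-2.22055258e+00, -2.22051816e+00,  1.92916052e-03]), 'ft_force': array([ 0.49730387,  0.29772583, -0.29730515]), 'wrist_torque': array([ 0.03182345, -0.01223105, -0.00275051]), 'width': 0.9982512767518682}
scene 45.26310476870553 311.3316705988949 241.21692983233683 -0.12392614295685019
[[-0.60802976  0.79384772 -0.01027702  0.40063499]
 [-0.6919437  -0.5235432   0.49710807  0.4353028 ]
 [ 0.38924764  0.30936761  0.86762777 -1.70770007]
 [ 0.          0.          0.          1.        ]]
side 44.8330892656352 319.77705978804937 249.11632489626083 0.025310106919260764
[[ 0.85811859 -0.51315416  0.01747249 -0.55137875]
 [ 0.33862245  0.59118344  0.73200886 -0.28244904]
 [-0.38596284 -0.62223384  0.68107102 -1.03058452]
 [ 0.          0.          0.          1.        ]]
wrist 59.037778776349874 318.61057517969886 246.12078895859582 -0.06390831324141717
[[ 9.99998392e-01  9.56305958e-04 -1.51716760e-03 -5.74205319e-01]
 [-1.32426571e-03  9.64225909e-01 -2.65078560e-01  3.60630118e-02]
 [ 1.20939610e-03  2.65080143e-01  9.64225625e-01 -3.78634870e-01]
 [ 0.00000000e+00  0.00000000e+00  0.00000000e+00  1.00000000e+00]]
```

View pics/scene0.png

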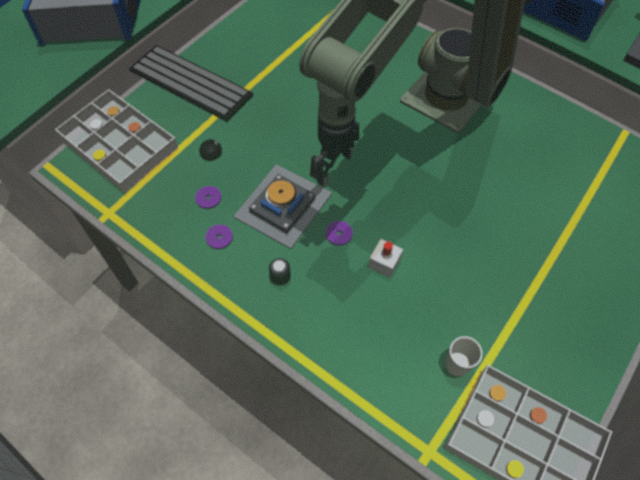

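View pics/side0.png

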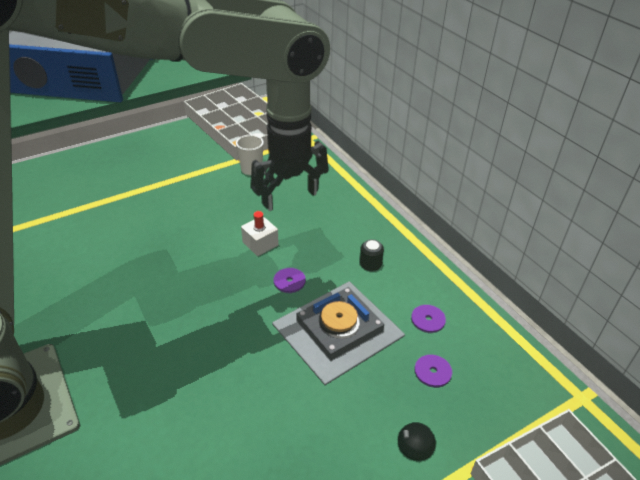

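View pics/wrist0.png

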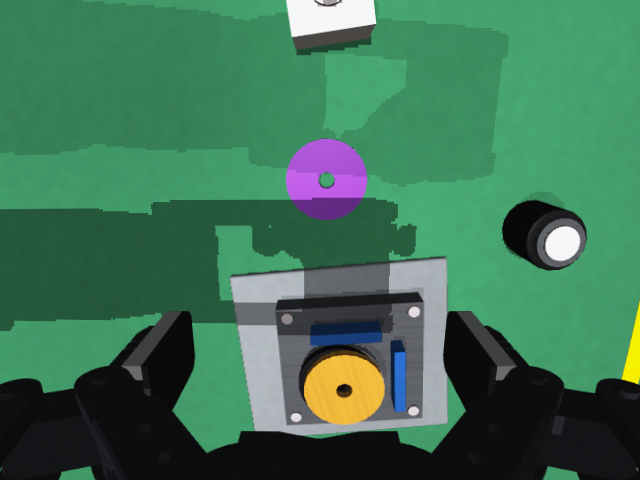

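Scene: the brass plate on the nest is at (281,190) scene, (339,316) side and (344,388) wrist. The purple rings at (208,197), (219,237), (339,233) scene are look-alikes. The red-knobbed pin is in the white stand at (388,250) scene. The orange and red discs in the bins are not wanted. Next I'll take a close crop and rough positions.

```bash
cat > h.py <<'E'
from rig import env, vision
import cv2, numpy as np
def snap(n,name=None):
    d=vision.snapshot(n)
    if name: cv2.imwrite(f"pics/{name}.png",d["color"])
    return d
def K(d):
    h=d["color"].shape[0]; f=h/2/np.tan(np.radians(d["vfov"])/2)
    return np.array([[f,0,d["cx"]],[0,f,d["cy"]],[0,0,1.]]),np.array([d["k1"],0,0,0,0.])
def ray(d,uv):
    k,D=K(d); p=cv2.undistortPointsIter(np.array(uv,float).reshape(-1,1,2),k,D,None,None,(3,50,1e-10)).reshape(-1,2)
    W=np.array(d["world_to_cam"]);R=W[:3,:3];c=-R.T@W[:3,3]
    v=np.c_[p[:,0],-p[:,1],-np.ones(len(p))]@R
    return c,v
def onz(d,uv,z):
    c,v=ray(d,uv); return c+v*((z-c[2])/v[:,2])[:,None]
def proj(d,P):
    k,D=K(d);W=np.array(d["world_to_cam"]);q=(np.c_[np.atleast_2d(P),np.ones(len(np.atleast_2d(P)))]@W.T)[:,:3]*[1,-1,-1]
    return cv2.projectPoints(q,np.zeros(3),np.zeros(3),k,D)[0].reshape(-1,2)
def blobs(d,lo,hi,amin=30):
    m=cv2.inRange(cv2.cvtColor(d["color"],cv2.COLOR_BGR2HSV),lo,hi)
    cs,_=cv2.findContours(m,cv2.RETR_EXTERNAL,cv2.CHAIN_APPROX_NONE)
    return [c for c in sorted(cs,key=cv2.contourArea,reverse=True) if cv2.contourArea(c)>amin]
E
python3 - <<'E'
from h import *
w=snap("wrist");s=snap("side");sc=snap("scene")
np.set_printoptions(precision=4,suppress=True)
print("tray corners",onz(w,[[232,276],[446,258],[447,423],[255,432]],.008))
print("bolts",onz(w,[[287,320],[414,313],[296,418],[413,411]],.034))
print("brass",onz(w,[[344,390]],.056))
print("nest corners top",onz(w,[[277,303],[422,294]],.032))
for d,n in((s,"side"),(sc,"scene")):
    print(n,d and [ (cv2.minEnclosingCircle(c)[0],onz(d,[cv2.minEnclosingCircle(c)[0]],.075)) for c in blobs(d,(0,150,120),(6,255,255))[:3]])
    print(n,"red2",[cv2.minEnclosingCircle(c)[0] for c in blobs(d,(172,150,100),(180,255,255))[:3]])
cv2.imwrite("pics/crop.png",np.vstack([cv2.resize(w["color"][250:450,210:470],None,fx=3,fy=3,interpolation=2)]))
cv2.imwrite("pics/crop2.png",np.hstack([cv2.resize(s["color"][190:390,220:420],(400,400),interpolation=2),cv2.resize(sc["color"][150:300,240:420],(400,400),interpolation=2)]))
E
```

```text
tray corners [[ 0.4951 -0.0629  0.008 ]
 [ 0.69   -0.0455  0.008 ]
 [ 0.707  -0.2235  0.008 ]
 [ 0.5087 -0.234   0.008 ]]
bolts [[ 0.5468 -0.0944  0.034 ]
 [ 0.6578 -0.0878  0.034 ]
 [ 0.5531 -0.1963  0.034 ]
 [ 0.6637 -0.1887  0.034 ]]
brass [[ 0.5965 -0.1503  0.056 ]]
nest corners top [[ 0.5382 -0.0792  0.032 ]
 [ 0.6641 -0.0708  0.032 ]]
side [((258.0, 214.5), array([[0.5865, 0.1816, 0.075 ]]))]
side red2 []
scene [((387.8103332519531, 245.2586212158203), array([[0.5725, 0.1644, 0.075 ]]))]
scene red2 []
```

View pics/crop.png

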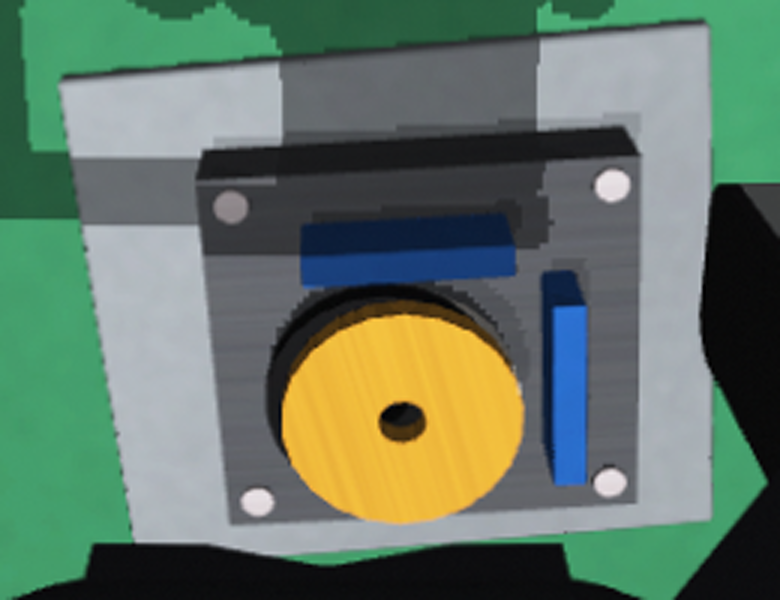

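View pics/crop2.png

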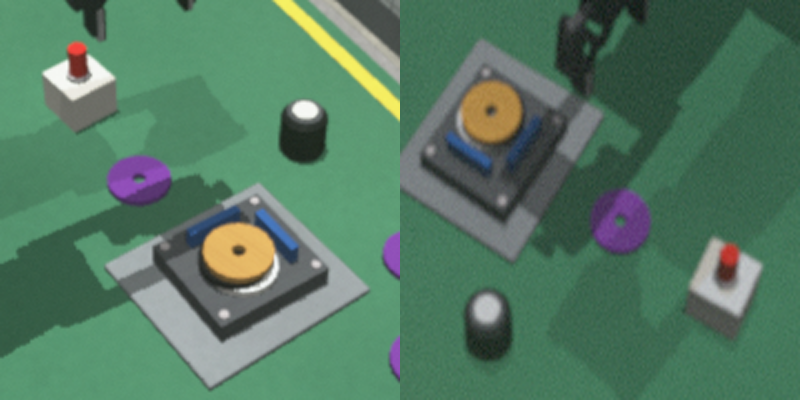

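The crop shows the brass plate on top at crop (402,420), the black one to its upper left and the aluminium one to its right. The fences lie to +y and +x, and the four flat bolts are at the nest's corners. I'll move over the nest with the fingers closed for a better look.

```bash
python3 -m crank '[[-1,0.3,0,0,255],[-1,0.3,0,0,255],[-0.8,0,0,0,255],[0,0,0,0,255],[0,0,0,0,255],[0,0,0,0,255]]'
python3 - <<'E'
from h import *
w=snap("wrist","w1");snap("side","s1")
np.set_printoptions(precision=4,suppress=True)
for n,c in [("blue",blobs(w,(100,120,40),(125,255,255))),("brass",blobs(w,(15,120,120),(30,255,255)))]:
    for k in c[:2]: print(n,cv2.boundingRect(k),cv2.minEnclosingCircle(k))
E
```

```text
time: 1.05
tcp_pos: [0.599, -0.111, 0.2484]
tcp_rot: [-2.22, -2.223, -0.0]
ft_force: [0.7, 0.5, -0.5]
width: 0.001
blue (277, 195, 79, 21) ((316.1025695800781, 205.0), 39.21757125854492)
blue (367, 218, 17, 78) ((373.0411376953125, 256.2879333496094), 38.76169204711914)
brass (271, 225, 88, 81) ((314.6648864746094, 267.8271179199219), 44.09916305541992)
brass (588, 174, 52, 259) ((620.5, 303.0), 130.3199005126953)
```

View pics/w1.png

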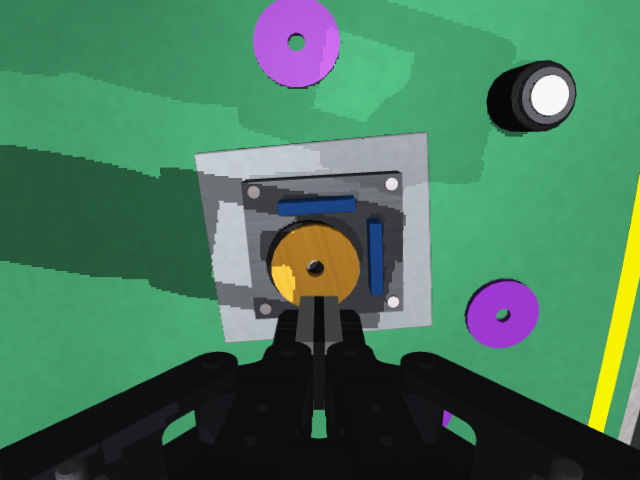

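View pics/s1.png

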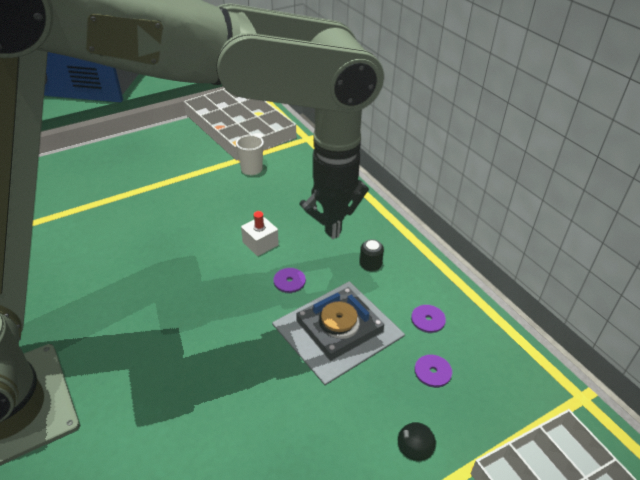

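Run:
```python
import cv2
im=cv2.imread("pics/w1.png"); cv2.imwrite("pics/w1c.png",cv2.convertScaleAbs(cv2.resize(im[165:325,235:415],None,fx=4,fy=3.75 and 4,interpolation=cv2.INTER_NEAREST)[:600],alpha=1.6,beta=20))
```

```text
(no output)
```

View pics/w1c.png

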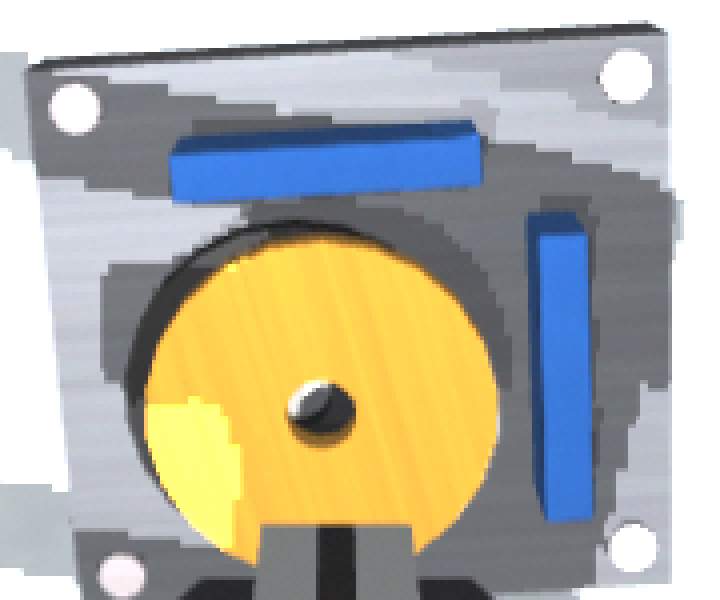

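```bash
cat >> h.py <<'E'
def corner(d,L,F,z=.054):
    """L: 2 px on +y fence inner top edge; F: 2 px on +x fence inner top edge"""
    a=onz(d,L,z)[:,:2]; b=onz(d,F,z)[:,:2]
    th1=np.arctan2(*(a[1]-a[0])[::-1]); e=b[0]-b[1]; th2=np.arctan2(-e[0],e[1])
    th=(th1+th2)/2; ex=np.array([np.cos(th),np.sin(th)]); ey=np.array([-ex[1],ex[0]])
    X=b.mean(0)@ex-.035; Y=a.mean(0)@ey-.035
    return th1,th2,X*ex+Y*ey
E
python3 - <<'E'
from h import *
np.set_printoptions(precision=4,suppress=True)
w=snap("wrist")
print(corner(w,[[278,215.75],[355.25,211.5]],[[370.25,223.75],[372.75,295.5]]))
print("bolts",onz(w,[[253.5,192],[391.5,184],[265.5,309],[393,301.5]],.0335))
hole=onz(w,[[235+320/4,165+413/4]],.056); print("hole",hole)
c=blobs(w,(15,120,120),(30,255,255))[0]; P=onz(w,c.reshape(-1,2),.056)[:,:2]
hull=cv2.convexHull(P.astype(np.float32)); print("brass circ",cv2.minEnclosingCircle(hull))
s=vision.snapshot("side"); c=blobs(s,(10,120,100),(25,255,255))
for k in c[:4]:
  P=onz(s,k.reshape(-1,2),.056)[:,:2];print("side brass",cv2.contourArea(k),cv2.minEnclosingCircle(P.astype(np.float32)))
s=vision.snapshot("scene"); c=blobs(s,(10,120,100),(25,255,255))
for k in c[:4]:
  P=onz(s,k.reshape(-1,2),.056)[:,:2];print("scene brass",cv2.contourArea(k),cv2.minEnclosingCircle(P.astype(np.float32)))
print(env.observe()["tcp_pos"])
E
```

```text
(np.float64(0.05799095376690022), np.float64(0.06910500719174352), array([ 0.6058, -0.1417]))
bolts [[ 0.5464 -0.0934  0.0335]
 [ 0.6577 -0.0867  0.0335]
 [ 0.5529 -0.1957  0.0335]
 [ 0.6638 -0.1884  0.0335]]
hole [[ 0.5963 -0.1507  0.056 ]]
brass circ ((0.5957949161529541, -0.1502687931060791), 0.0353882722556591)
side brass 741.5 ((0.5942183136940002, -0.15009918808937073), 0.03597775101661682)
scene brass 403.5 ((0.5950356125831604, -0.14694494009017944), 0.03377410024404526)
scene brass 150.5 ((0.7214911580085754, 0.5512058734893799), 0.01659485138952732)
scene brass 146.5 ((0.7113959193229675, 0.6461963653564453), 0.01655047945678234)
scene brass 55.5 ((0.7202692627906799, -0.46282780170440674), 0.0642499029636383)
[ 0.599  -0.1114  0.2484]
```

The top inner fence edges give the bore at about (0.606, -0.142), turned about 0.063 rad. The brass plate sits at (0.596, -0.150). The plan is to push +y with the flat side of the closed fingers, then +x, then a gentle diagonal. First I'll go to the -y side.

```bash
python3 -m crank '[[0,0,0,-0.36,255],[-1,-0.13,0,0,255],[-1,0,0,0,255],[-0.42,0,0.5,0,255],[0,0,1,0,255],[0,0,1,0,255],[0,0,1,0,255],[0,0,0.5,0,255],[0,0,0,0,255],[0,0,0,0,255]]'
```

```text
time: 2.55
tcp_pos: [0.6007, -0.2091, 0.0895]
tcp_rot: [2.149, 2.289, 0.001]
ft_force: [0.3, -1.1, 0.6]
width: -0.003
```

```bash
python3 -m crank '[[0,0,0.5,0,255],[0,0,0.46,0,255],[0,0,0,0,255],[0,0,0,0,255]]'
python3 - <<'E'
from h import *
w=snap("wrist");s=snap("side")
cv2.imwrite("pics/a1.png",np.hstack([cv2.resize(w["color"][150:450,170:470],(400,400)),cv2.resize(s["color"][230:390,260:420],(400,400),interpolation=2)]))
E
```

```text
time: 3.05
tcp_pos: [0.6001, -0.209, 0.0505]
tcp_rot: [2.15, 2.29, 0.0]
ft_force: [0.5, 0.1, -0.0]
width: 0.001
```

View pics/a1.png

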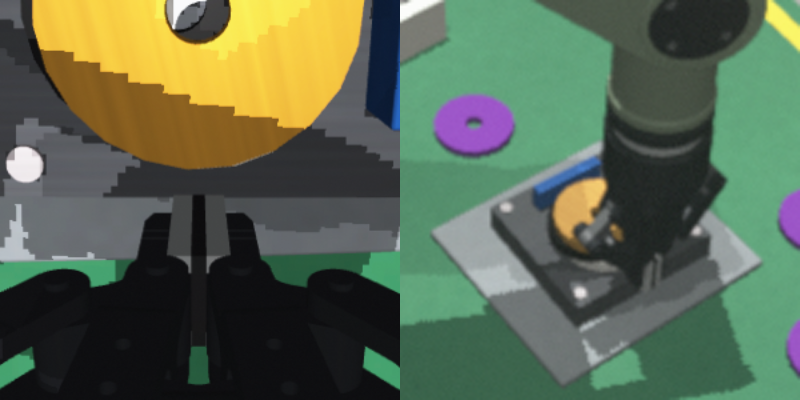

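The left crop (wrist) shows the fingers just short of the brass rim and clear of the bolt at the left. I'll push slowly.

```bash
python3 -m crank '[[0.1,0,0,0,255],[0.1,0,0,0,255],[0.05,0,0,0,255],[0.05,0,0,0,255],[0,0,0,0,255]]';  python3 -m crank '[[0.04,0,0,0,255],[0.04,0,0,0,255],[0,0,0,0,255]]'; python3 -m crank '[[0.04,0,0,0,255],[0.04,0,0,0,255],[0,0,0,0,255]]'
```

```text
time: 3.78
tcp_pos: [0.5993, -0.1969, 0.0501]
tcp_rot: [2.15, 2.29, 0.0]
ft_force: [0.6, -1.6, 1.2]
width: 0.002
time: 4.15
tcp_pos: [0.5991, -0.1938, 0.0501]
tcp_rot: [2.15, 2.29, 0.0]
ft_force: [-0.4, -2.3, 0.8]
width: -0.004
time: 4.53
tcp_pos: [0.5989, -0.1905, 0.05]
tcp_rot: [2.15, 2.29, 0.0]
ft_force: [0.2, -2.4, 0.4]
width: -0.003
```

```bash
python3 -m crank '[[0.03,0,0,0,255],[0,0,0,0,255]]'; python3 -m crank '[[0.03,0,0,0,255],[0,0,0,0,255]]'
```

```text
time: 4.78
tcp_pos: [0.5988, -0.1894, 0.05]
tcp_rot: [2.15, 2.29, 0.0]
ft_force: [0.4, -2.8, 1.1]
width: -0.002
time: 5.03
tcp_pos: [0.5987, -0.1882, 0.05]
tcp_rot: [2.15, 2.29, 0.0]
ft_force: [0.5, -2.9, 2.2]
width: -0.002
```

```bash
python3 -m crank '[[0.025,0,0,0,255],[0,0,0,0,255]]'; python3 -m crank '[[0.025,0,0,0,255],[0,0,0,0,255]]'
python3 - <<'E'
from h import *
w=snap("wrist","b1")
cv2.imwrite("pics/b1c.png",cv2.resize(w["color"][100:400,150:470],(640,600)))
E
```

```text
time: 5.28
tcp_pos: [0.5986, -0.1872, 0.05]
tcp_rot: [2.15, 2.29, 0.0]
ft_force: [0.1, -4.1, 1.6]
width: 0.001
time: 5.52
tcp_pos: [0.5987, -0.1869, 0.05]
tcp_rot: [2.149, 2.29, -0.001]
ft_force: [0.7, -6.5, 2.1]
width: -0.002
```

View pics/b1c.png

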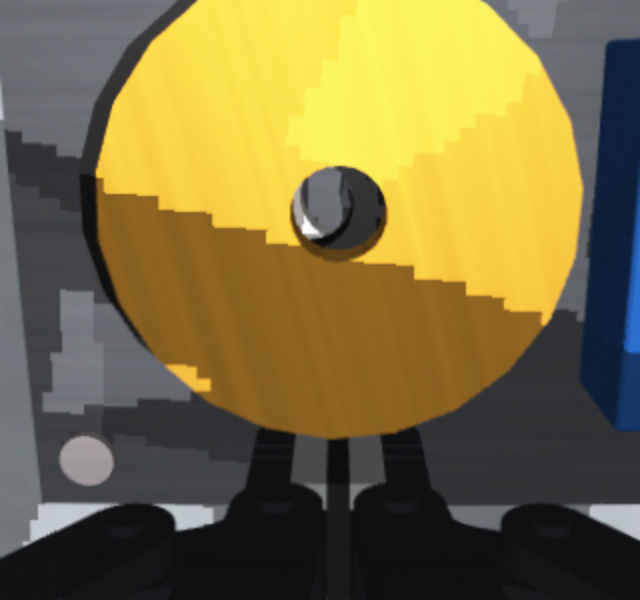

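Force rose to about 6.5 N in y, so the plates are home against the left fence. I'll back off, rise, go round to the -x side and turn 90°.

```bash
python3 -m crank '[[-0.25,0,0,0,255],[0,0,-1,0,255],[0,-0.75,0,0,255],[0,-0.75,0,0,255],[0.7,0,0,0,255],[0.7,0,0,0,255],[0,0,0,1,255],[0,0,0,1,255],[0,0,0,1,255],[0,0,0,1,255]]'; python3 -m crank '[[0,0,0,1,255],[0,0,0,1,255],[0,0,0,1,255],[0,0,0,1,255],[0,0,0,1,255],[0,0,0,0,255],[0,0,0,0,255]]'
```

```text
time: 6.82
tcp_pos: [0.5349, -0.1433, 0.0893]
tcp_rot: [-2.806, -1.407, 0.002]
ft_force: [-0.2, 0.1, 0.5]
width: 0.001
time: 7.7
tcp_pos: [0.5354, -0.1438, 0.0896]
tcp_rot: [-3.139, -0.102, 0.001]
ft_force: [0.6, 0.1, 0.0]
width: -0.002
```

```bash
python3 -m crank '[[0,0,0.5,0,255],[0,0,0.44,0,255],[0,0,0,0,255]]'; python3 -m crank '[[0.1,0,0,0,255],[0.1,0,0,0,255],[0.05,0,0,0,255],[0.05,0,0,0,255],[0,0,0,0,255]]';  python3 -m crank '[[0.05,0,0,0,255],[0.05,0,0,0,255],[0,0,0,0,255]]'
```

```text
time: 8.07
tcp_pos: [0.5346, -0.1437, 0.0512]
tcp_rot: [-3.139, -0.101, 0.005]
ft_force: [-0.6, 0.5, 0.0]
width: -0.002
time: 8.7
tcp_pos: [0.5478, -0.1433, 0.0524]
tcp_rot: [-3.14, -0.099, -0.0]
ft_force: [-2.1, -1.0, 0.2]
width: 0.001
time: 9.07
tcp_pos: [0.5518, -0.143, 0.0523]
tcp_rot: [-3.14, -0.099, -0.0]
ft_force: [-1.4, 0.4, 1.4]
width: -0.001
```

```bash
python3 -m crank '[[0.05,0,0,0,255],[0.05,0,0,0,255],[0,0,0,0,255]]'; python3 -m crank '[[0.04,0,0,0,255],[0,0,0,0,255]]'; python3 -m crank '[[0.03,0,0,0,255],[0,0,0,0,255]]'
```

```text
time: 9.45
tcp_pos: [0.5558, -0.1428, 0.0523]
tcp_rot: [-3.14, -0.099, -0.0]
ft_force: [-1.9, -0.5, 0.4]
width: 0.001
time: 9.7
tcp_pos: [0.5575, -0.1427, 0.0523]
tcp_rot: [-3.14, -0.099, -0.001]
ft_force: [-1.9, -1.0, 0.5]
width: -0.002
time: 9.95
tcp_pos: [0.5585, -0.1426, 0.0523]
tcp_rot: [-3.14, -0.099, 0.0]
ft_force: [-2.3, -0.9, 0.6]
width: 0.005
```

```bash
python3 -m crank '[[0.025,0,0,0,255],[0,0,0,0,255]]'
```

```text
time: 10.2
tcp_pos: [0.5586, -0.1426, 0.0523]
tcp_rot: [-3.14, -0.099, 0.003]
ft_force: [-5.6, -1.0, 2.4]
width: -0.001
```

Home in x also, at about 5.6 N. Next a final gentle diagonal push to settle both contacts.

```bash
python3 -m crank '[[-0.25,0,0,0,255],[0,0,-0.9,0,255],[0.44,0.98,0,0,255],[0,0,0,-1,255],[0,0,0,-1,255],[0,0,0,-1,255],[0,0,0,-1,255],[0,0,0,-0.5,255],[0,0,0,0,255],[0,0,0,0,255]]'
python3 - <<'E'
from h import *
w=snap("wrist","c1")
E
```

```text
time: 11.45
tcp_pos: [0.5697, -0.1812, 0.0884]
tcp_rot: [2.864, 1.291, 0.001]
ft_force: [-0.7, -0.0, -0.5]
width: -0.005
```

View pics/c1.png

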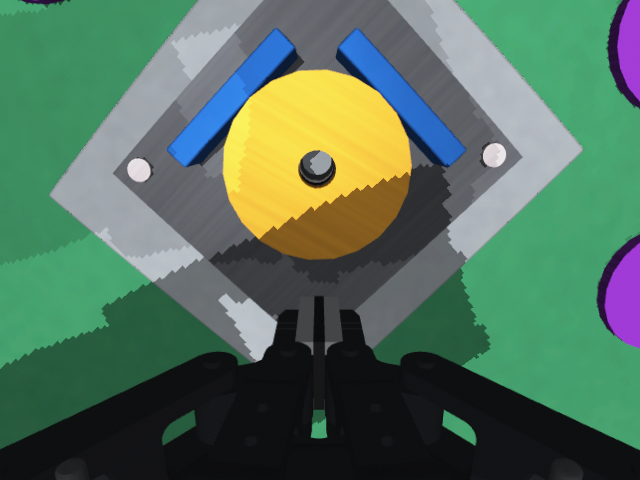

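The picture shows the plates seated against both blue fences, with the brass hole at (317,167). Now the diagonal push.

```bash
python3 -m crank '[[0,0,0.5,0,255],[0,0,0.42,0,255],[0,0,0,0,255],[0.08,0,0,0,255],[0.05,0,0,0,255],[0,0,0,0,255]]'; python3 -m crank '[[0.04,0,0,0,255],[0,0,0,0,255]]'; python3 -m crank '[[0.025,0,0,0,255],[0,0,0,0,255]]'
```

```text
time: 12.25
tcp_pos: [0.5733, -0.1772, 0.0519]
tcp_rot: [2.863, 1.293, 0.001]
ft_force: [-0.2, -0.4, -0.3]
width: 0.006
time: 12.5
tcp_pos: [0.5741, -0.176, 0.0517]
tcp_rot: [2.863, 1.293, 0.0]
ft_force: [-0.2, 0.4, 0.1]
width: 0.0
time: 12.75
tcp_pos: [0.5743, -0.1756, 0.0515]
tcp_rot: [2.863, 1.293, -0.001]
ft_force: [-1.4, 0.6, 2.6]
width: 0.003
```

```bash
python3 -m crank '[[0.025,0,0,0,255],[0,0,0,0,255]]'; python3 -m crank '[[0.02,0,0,0,255],[0,0,0,0,255]]'
```

```text
time: 13.0
tcp_pos: [0.5744, -0.1754, 0.0515]
tcp_rot: [2.862, 1.294, -0.004]
ft_force: [-3.5, -3.7, 2.1]
width: 0.003
time: 13.25
tcp_pos: [0.5744, -0.1753, 0.0515]
tcp_rot: [2.862, 1.294, -0.005]
ft_force: [-5.0, -5.5, 3.3]
width: 0.002
```

```bash
python3 -m crank '[[-0.25,0,0,0,255],[-0.25,0,-0.5,0,255],[0,0,-1,0,255],[0,0,-1,0,255],[0,0,-1,0,255],[-0.5,0,0,0,0],[0,0,0,0,0],[0,0,0,0,0],[0,0,0,0,0]]'
python3 - <<'E'
from h import *
np.set_printoptions(precision=4,suppress=True)
w=snap("wrist","d1"); s=snap("side","ds"); sc=snap("scene","dsc")
c=blobs(w,(15,100,60),(30,255,255))
for k in c[:2]:
  P=onz(w,k.reshape(-1,2),.056)[:,:2];print("brass",cv2.contourArea(k),cv2.minEnclosingCircle(P.astype(np.float32)))
# pin knob: triangulate
R=[]
for d in (s,sc):
  k=blobs(d,(0,130,80),(7,255,255))[0]; m=cv2.moments(k); uv=[[m['m10']/m['m00'],m['m01']/m['m00']]]; print(uv,cv2.boundingRect(k)); R.append(ray(d,uv))
A=[];b=[]
for c0,v in R:
  v=v[0]/np.linalg.norm(v); M=np.eye(3)-np.outer(v,v); A.append(M);b.append(M@c0)
print("knob",np.linalg.lstsq(np.vstack(A),np.hstack(b),rcond=None)[0])
im=w["color"]; cv2.imwrite("pics/d1c.png",im)
E
```

```text
time: 14.38
tcp_pos: [0.5492, -0.2036, 0.1903]
tcp_rot: [-2.862, -1.292, 0.002]
ft_force: [0.1, -0.3, -0.3]
width: 0.849
brass 11447.0 ((0.6044312119483948, -0.14144916832447052), 0.035342853516340256)
brass 414.0 ((0.5469813942909241, -0.44719070196151733), 0.015901001170277596)
[[258.4009900990099, 218.65346534653466]] (254, 211, 9, 17)
[[387.9634146341463, 245.86178861788616]] (385, 242, 7, 9)
knob [0.5776 0.1655 0.079 ]
```

View pics/d1.png

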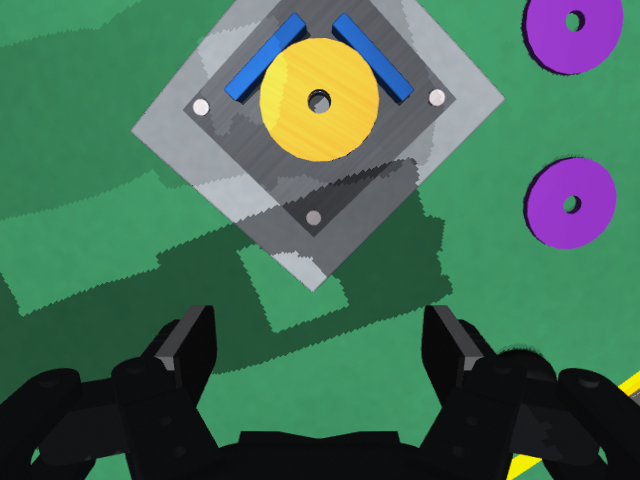

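The brass plate is measured at (0.6044, -0.1414), and the feel estimate was (0.6045, -0.1405). They agree. On to the pin stand.

```bash
python3 -m crank '[[0.9,-0.8,0,0,0],[0.9,-0.8,0,0,0],[0.9,-0.8,0,0,0],[0.9,-0.8,0,0,0],[0.9,-0.8,0,0,0],[0.9,-0.8,0,0,0],[0.9,-0.8,0,0,0],[0,0,0,0,0],[0,0,0,0,0]]'
python3 - <<'E'
from h import *
np.set_printoptions(precision=4,suppress=True)
w=snap("wrist","e1"); 
for k in blobs(w,(0,130,60),(7,255,255))[:3]: print(cv2.contourArea(k),cv2.minEnclosingCircle(k),cv2.boundingRect(k))
E
```

```text
time: 15.65
tcp_pos: [0.5479, 0.133, 0.1913]
tcp_rot: [2.862, 1.294, -0.001]
ft_force: [-0.0, 0.2, 0.4]
width: 1.003
1257.5 ((323.6148376464844, 169.07415771484375), 21.235864639282227) (304, 148, 41, 43)
```

View pics/e1.png

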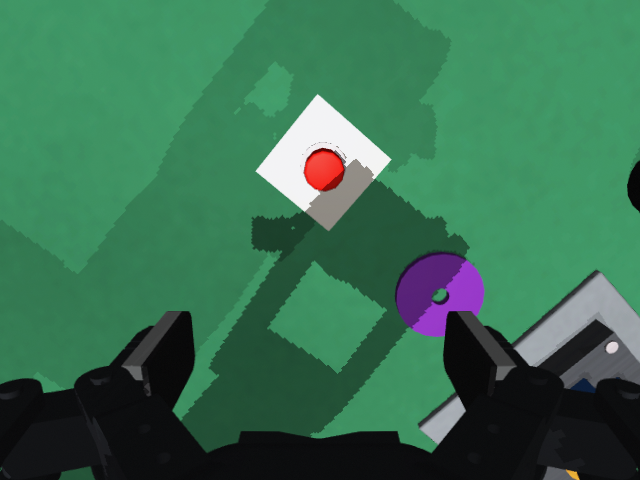

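Run:
```python
from h import *
np.set_printoptions(precision=4,suppress=True)
w=snap("wrist"); print(onz(w,[[324,170]],.091))
q=onz(w,[[318,95],[391,159],[330,231],[256,171]],.05); print(q,q.mean(0))
t=env.observe()["tcp_pos"][:2]; a=.8496;u=np.array([np.cos(a),np.sin(a)]);v=np.array([u[1],-u[0]])
for p in (onz(w,[[324,170]],.091)[0],q.mean(0)): print((p[:2]-t)@u/.04,(p[:2]-t)@v/.04)
```

```text
[[0.5808 0.1645 0.091 ]]
[[0.6055 0.1974 0.05  ]
 [0.6146 0.1389 0.05  ]
 [0.5559 0.1293 0.05  ]
 [0.5464 0.1891 0.05  ]] [0.5806 0.1637 0.05  ]
1.1483826447095735 0.0817420331317384
1.1295574126381651 0.09065884105837786
```

```bash
python3 -m crank '[[0.57,0.04,0,0,0],[0.57,0.045,0,0,0],[0,0,0.9,0,0],[0,0,0.9,0,0],[0,0,0.7,0,0],[0,0,0.33,0,0],[0,0,0,0,0],[0,0,0,0,0]]'
python3 - <<'E'
from h import *
snap("wrist","f1"); snap("side","f1s")
im=cv2.imread("pics/f1s.png")[100:300,160:360]; cv2.imwrite("pics/f1j.png",np.hstack([cv2.resize(cv2.imread("pics/f1.png"),(400,300)),cv2.resize(im,(300,300))]))
E
```

```text
time: 16.75
tcp_pos: [0.5817, 0.165, 0.0796]
tcp_rot: [2.863, 1.292, 0.004]
ft_force: [0.1, -0.2, 0.9]
width: 1.002
```

View pics/f1j.png

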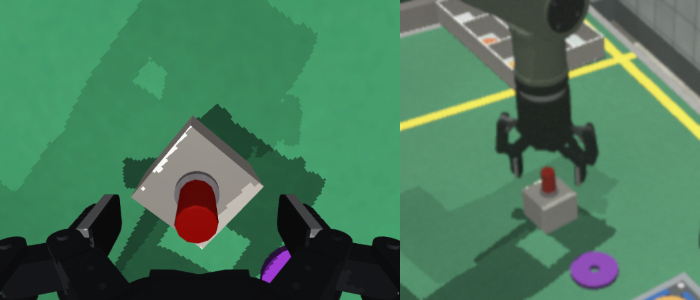

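The knob is at (196,215) in the left crop, midway between the pads. Closing.

```bash
python3 -m crank '[[0,0,0,0,100],[0,0,0,0,170],[0,0,0,0,255],[0,0,0,0,255],[0,0,0,0,255],[0,0,0,0,255],[0,0,0,0,255],[0,0,0,0,255]]'
```

```text
time: 17.85
tcp_pos: [0.5809, 0.1652, 0.0786]
tcp_rot: [2.863, 1.293, 0.001]
ft_force: [-0.9, -0.0, 3.9]
width: 0.235
```

```bash
python3 -m crank '[[0,0,-0.25,0,255],[0,0,-0.5,0,255],[0,0,-0.5,0,255],[0,0,-0.5,0,255],[0,0,0,0,255],[0,0,0,0,255]]'
python3 - <<'E'
from h import *
a=snap("wrist")["color"]; s=snap("side")["color"][100:300,160:360]; cv2.imwrite("pics/g1.png",np.hstack([cv2.resize(a,(400,300)),cv2.resize(s,(300,300))]))
E
```

```text
time: 18.6
tcp_pos: [0.5801, 0.1649, 0.1475]
tcp_rot: [-2.863, -1.293, 0.002]
ft_force: [0.1, -0.0, -1.1]
width: 0.237
```

View pics/g1.png

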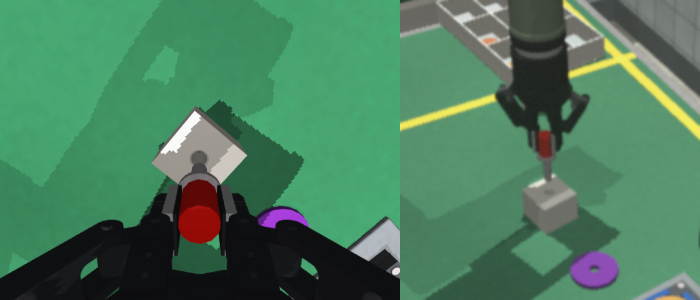

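The pin is lifted clear and hangs upright in the pads. Carrying it over the bore.

```bash
python3 -m crank '[[-0.4,0.4,0,0,255],[-0.8,0.8,0,0,255],[-0.8,0.8,0,0,255],[-0.8,0.8,0,0,255],[-0.8,0.8,0,0,255],[-0.8,0.8,0,0,255],[-0.5,0.6,0,0,255],[-0.43,0.49,0,0,255],[0,0,0,0,255],[0,0,0,0,255]]'
python3 - <<'E'
from h import *
np.set_printoptions(precision=4,suppress=True)
d=snap("wrist","h1"); s=snap("side","h1s")["color"][230:380,260:420]; sc=snap("scene","h1c")["color"][130:250,220:340]
cv2.imwrite("pics/h1j.png",np.hstack([cv2.resize(s,(400,400)),cv2.resize(sc,(400,400))]))
o=env.observe(); t=o["tcp_pos"]; print(t)
a=2*np.arctan2(*(np.abs(o["tcp_rot"][:2])[::-1])); u=np.array([np.cos(a),np.sin(a)]);v=np.array([u[1],-u[0]])
e=np.array([.6044,-.1404])-t[:2]; print(e@u/.04,e@v/.04)
E
```

```text
time: 19.95
tcp_pos: [0.6038, -0.1401, 0.1479]
tcp_rot: [-2.863, -1.291, 0.001]
ft_force: [-0.6, 1.0, -1.5]
width: 0.237
[ 0.6042 -0.1393  0.1482]
-0.01788919836218962 0.02261058238973166
```

View pics/h1.png

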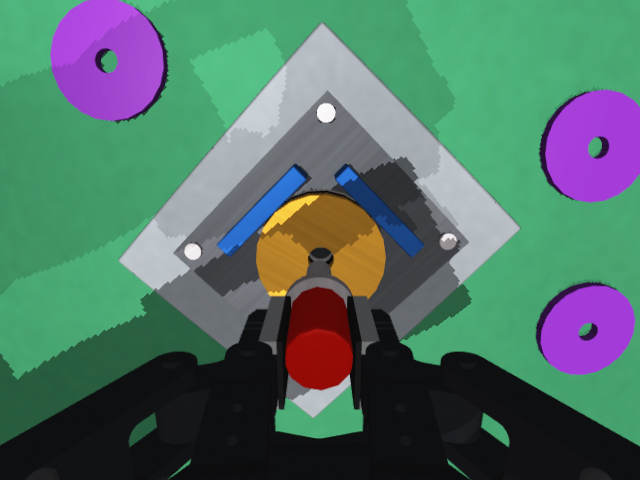

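View pics/h1j.png

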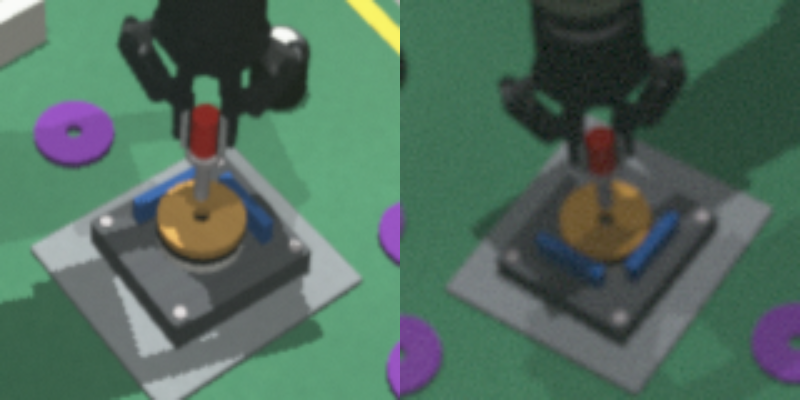

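The wrist view shows the pin tip (320,265) right over the hole (320,257), and the plates lined up. Lower to just above the plate.

```bash
python3 -m crank '[[0,0.01,0.2,0,255],[0,0,0.17,0,255],[0,0,0,0,255]]'
python3 - <<'E'
from h import *
d=snap("wrist","i1"); s=snap("side","i1s")["color"][280:350,300:380]; sc=snap("scene","i1c")["color"][160:220,250:310]
cv2.imwrite("pics/i1j.png",np.hstack([cv2.resize(d["color"][180:300,260:380],(400,400),interpolation=2),cv2.resize(s,(400,400),interpolation=2)]))
print(env.observe()["tcp_pos"])
E
```

```text
time: 20.48
tcp_pos: [0.6042, -0.1399, 0.1324]
tcp_rot: [-2.862, -1.293, 0.003]
ft_force: [-0.1, 0.3, -1.4]
width: 0.24
[ 0.60488311 -0.14023671  0.1335535 ]
```

View pics/i1j.png

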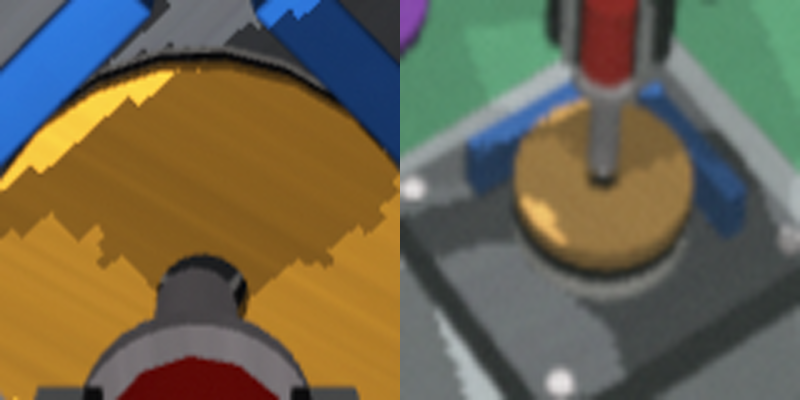

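```bash
python3 -m crank '[[0,0.018,0.05,0,255],[0,0,0.05,0,255],[0,0,0.04,0,255],[0,0,0,0,255]]';python3 -m crank '[[0,0,0.04,0,255],[0,0,0.04,0,255],[0,0,0,0,255]]'
```

```text
time: 21.12
tcp_pos: [0.6052, -0.1407, 0.1278]
tcp_rot: [-2.863, -1.293, 0.0]
ft_force: [-0.6, 0.8, -1.1]
width: 0.24
time: 21.5
tcp_pos: [0.6052, -0.1407, 0.1245]
tcp_rot: [-2.863, -1.293, 0.0]
ft_force: [-0.3, 0.2, -1.1]
width: 0.235
```

The pin has entered the brass plate (tip about 52 mm) with no reaction. Continuing gently.

```bash
python3 -m crank '[[0,0,0.05,0,255],[0,0,0.05,0,255],[0,0,0,0,255]]';python3 -m crank '[[0,0,0.05,0,255],[0,0,0.05,0,255],[0,0,0,0,255]]'; python3 -m crank '[[0,0,0.05,0,255],[0,0,0.05,0,255],[0,0,0,0,255]]'
```

```text
time: 21.88
tcp_pos: [0.6052, -0.1407, 0.1205]
tcp_rot: [-2.863, -1.293, 0.0]
ft_force: [-1.2, 0.3, -1.7]
width: 0.237
time: 22.25
tcp_pos: [0.6052, -0.1407, 0.1165]
tcp_rot: [-2.863, -1.293, 0.0]
ft_force: [0.6, -0.4, -0.5]
width: 0.234
time: 22.62
tcp_pos: [0.6053, -0.1408, 0.1125]
tcp_rot: [-2.863, -1.293, 0.0]
ft_force: [-0.3, 0.1, -1.0]
width: 0.237
```

```bash
python3 -m crank '[[0,0,0.05,0,255],[0,0,0.05,0,255],[0,0,0,0,255]]';python3 -m crank '[[0,0,0.05,0,255],[0,0,0.05,0,255],[0,0,0,0,255]]'
```

```text
time: 23.0
tcp_pos: [0.6053, -0.1407, 0.1085]
tcp_rot: [-2.863, -1.293, 0.0]
ft_force: [-0.1, -1.0, -1.7]
width: 0.239
time: 23.38
tcp_pos: [0.6053, -0.1408, 0.1045]
tcp_rot: [-2.863, -1.293, -0.0]
ft_force: [-0.5, 0.2, -1.5]
width: 0.241
```

Through all three plates, with the tip at the nest top (32 mm). Now into the bore.

```bash
python3 -m crank '[[0,0,0.05,0,255],[0,0,0.05,0,255],[0,0,0,0,255]]';python3 -m crank '[[0,0,0.05,0,255],[0,0,0.05,0,255],[0,0,0,0,255]]'; python3 -m crank '[[0,0,0.05,0,255],[0,0,0.05,0,255],[0,0,0,0,255]]'; python3 -m crank '[[0,0,0.05,0,255],[0,0,0.04,0,255],[0,0,0,0,255]]'
```

```text
time: 23.75
tcp_pos: [0.6053, -0.1407, 0.1005]
tcp_rot: [-2.863, -1.293, 0.0]
ft_force: [-0.4, 0.9, -1.7]
width: 0.239
time: 24.12
tcp_pos: [0.6053, -0.1408, 0.0965]
tcp_rot: [-2.863, -1.293, 0.0]
ft_force: [-0.1, 1.0, -1.7]
width: 0.239
time: 24.5
tcp_pos: [0.6053, -0.1407, 0.0925]
tcp_rot: [-2.863, -1.293, 0.0]
ft_force: [0.8, 0.5, -0.9]
width: 0.237
time: 24.88
tcp_pos: [0.6053, -0.1408, 0.0889]
tcp_rot: [-2.863, -1.293, 0.0]
ft_force: [0.7, -0.4, -1.1]
width: 0.239
```

```bash
python3 -m crank '[[0,0,0.04,0,255],[0,0,0.03,0,255],[0,0,0,0,255]]';python3 -m crank '[[0,0,0.02,0,255],[0,0,0,0,255]]'; python3 -m crank '[[0,0,0.015,0,255],[0,0,0,0,255]]'
```

```text
time: 25.25
tcp_pos: [0.6053, -0.1407, 0.0862]
tcp_rot: [-2.863, -1.293, 0.0]
ft_force: [-0.9, -0.5, -1.8]
width: 0.242
time: 25.5
tcp_pos: [0.6053, -0.1408, 0.0855]
tcp_rot: [2.863, 1.293, 0.0]
ft_force: [0.2, -0.4, -0.5]
width: 0.24
time: 25.75
tcp_pos: [0.6053, -0.1408, 0.0849]
tcp_rot: [2.863, 1.293, 0.0]
ft_force: [-1.7, 1.5, -1.4]
width: 0.242
```

```bash
python3 -m crank '[[0,0,0.015,0,255],[0,0,0,0,255]]'; python3 -m crank '[[0,0,0.015,0,255],[0,0,0,0,255]]'
```

```text
time: 26.0
tcp_pos: [0.6053, -0.1408, 0.0846]
tcp_rot: [2.863, 1.293, 0.0]
ft_force: [-0.9, -0.3, 1.0]
width: 0.237
time: 26.25
tcp_pos: [0.6053, -0.1408, 0.0846]
tcp_rot: [2.863, 1.293, 0.001]
ft_force: [-2.4, 0.9, 5.4]
width: 0.235
```

The collar is on the plate (5.4 N up). I'll ease off a touch and release.

```bash
python3 -m crank '[[0,0,-0.018,0,255],[0,0,0,0,255]]'; python3 -m crank '[[0,0,0,0,200],[0,0,0,0,170],[0,0,0,0,130],[0,0,0,0,80],[0,0,0,0,0],[0,0,0,0,0],[0,0,0,0,0]]'
python3 - <<'E'
from h import *
d=snap("wrist"); s=snap("side")["color"][240:380,260:420]
cv2.imwrite("pics/j1.png",np.hstack([cv2.resize(d["color"],(400,300)),cv2.resize(s,(343,300),interpolation=2)]))
E
```

```text
time: 26.5
tcp_pos: [0.6053, -0.1408, 0.0846]
tcp_rot: [2.863, 1.293, 0.0]
ft_force: [-2.0, -0.0, 2.6]
width: 0.234
time: 27.38
tcp_pos: [0.6053, -0.1408, 0.0845]
tcp_rot: [2.863, 1.293, 0.0]
ft_force: [-0.1, -0.2, -0.4]
width: 0.999
```

View pics/j1.png

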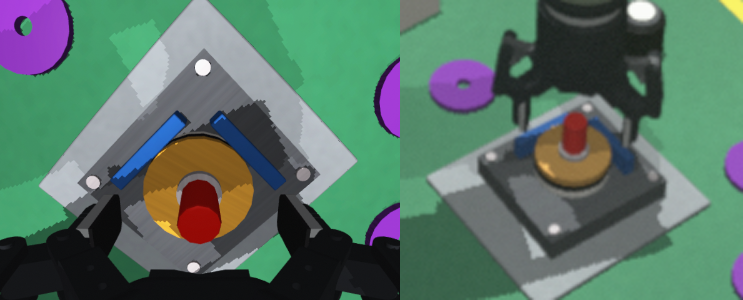

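Released. The collar sits on the brass plate and the pads are clear of the knob. Rise straight up and check.

```bash
python3 -m crank '[[0,0,-0.3,0,0],[0,0,-0.7,0,0],[0,0,-1,0,0],[0,0,-1,0,0],[0,0,-0.5,0,0],[-1,0,0,0,0],[-0.5,0,0,0,0],[0,0,0,0,0],[0,0,0,0,0]]'
python3 - <<'E'
from h import *
d=snap("wrist","k1"); s=snap("side","ks")["color"][240:380,260:420]; sc=snap("scene","kc")
cv2.imwrite("pics/k1j.png",np.hstack([cv2.resize(d["color"],(400,300)),cv2.resize(s,(343,300),interpolation=2)]))
for k in blobs(d,(15,100,60),(30,255,255))[:1]: print("brass",cv2.minEnclosingCircle(onz(d,k.reshape(-1,2),.056)[:,:2].astype(np.float32)))
for k in blobs(d,(0,130,60),(7,255,255))[:1]:print("red",cv2.boundingRect(k))
E
```

```text
time: 28.6
tcp_pos: [0.5661, -0.1853, 0.2244]
tcp_rot: [-2.863, -1.292, -0.001]
ft_force: [0.8, 0.7, -0.6]
width: 1.003
brass ((0.6042093634605408, -0.1416800171136856), 0.035329654812812805)
red (301, 125, 36, 37)
```

View pics/k1j.png

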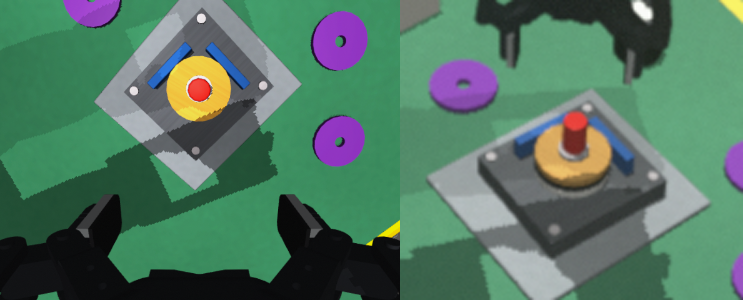

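View pics/kc.png

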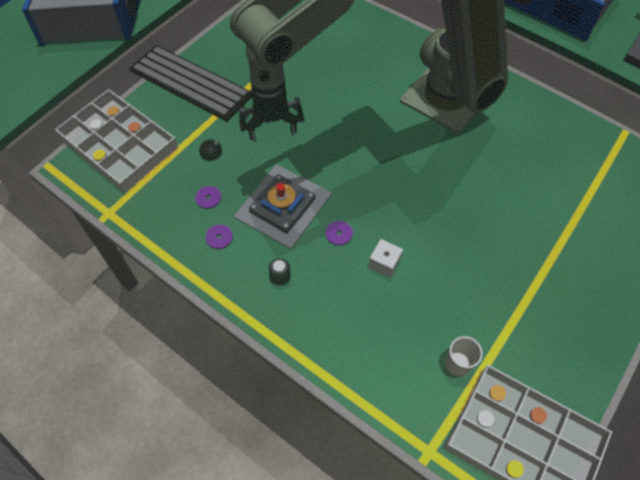

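The pin stands upright in the stack, red knob at (281,189) in the scene view. The stand is empty and the photometer, cup, mouse and rings are where they were. Handing in.

Run:
```python
from rig import env
print(env.close_job())
```

```text
the job is handed in; nothing more can be done
None
```

The job is done and handed in at about 29 s. The three plates are home in the fence corner in their original order, and the pin is through all of them into the bore, with its collar on the brass plate.

- **Pushing the plates:** I pushed with closed fingers in +y, then +x, then lightly along the diagonal. The wrist force peaked at about 8 N in the readings I took.
- **Inserting the pin:** It met no resistance on the way down. The collar touched at the expected height with about 5 N, and I eased off before opening the gripper.
- **Last checks:** After release the pin stands upright with its collar flat on the brass plate, and the gripper is clear. The other things on the bench look unmoved by eye; I did not measure them.
- **One small disagreement:** The camera put the brass plate at (0.604, -0.142), while feel put the bore at (0.6045, -0.1405). That is within the 2 mm calibration, and the pin went in freely.

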